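# Run a telescopic pole out to full length and hold it

### The job

The telescopic pole in the bench stand has to be held at full length so that it can be measured. Draw the lock pin up out of its bore, park it upright in the open notch at the side of the stand with its collar resting on top and let go of it; then pinch the pole's grip so that its side button is pressed in, pull the pole straight out past its first stop to the second stop, and finish while still holding it there with the button pressed, as a spring pulls it back. Leave the tools and tapes lying about where they are.

Things in the scene. Friction and masses are not known exactly. Their poses are not given: they have to be found in the camera images.
- pole_stand: Bench stand, fixed: plywood base 200 (x) x 130 (y) x 10 mm, z up; carries a telescopic pole lying level along its x axis, 45 mm above the table. Origin: on the table under the pole; board spans x -100..100, y -45..85 mm. The grip sticks out past the -x end over bare table and pulls out towards -x. Its button and the park block are on the +y side, roughly towards the robot.
- tube_top (a point): Middle of the top of the aluminium outer tube, 34 mm wide (stand x -40..110 mm, this point at x 35, z 59 mm). In front of it come the dark steel pin block (x -80..-40, 48 wide, top at z 66 mm) and a black bush (x -102..-80 mm, top at z 62 mm).
- bore_mouth (a point): Middle of the mouth of the upright bore in the top of the pin block (stand x -60, y 0, z 66 mm); the bore is 12 mm wide and goes on down through the pole's bar. Axes as the stand's.
- notch_seat (a point): Where the parked pin's axis belongs, level with the top of the dark steel park block (stand x 30, y 62, z 56 mm; block x 8..52, y 44..81 mm). The notch is an upright slot 14 mm wide (along x), 46 mm deep, open at the top and towards +y; its inner end is 7 mm from this point. The pin may be lowered straight in from above. Axes as the stand's.
- lock_pin: Loose steel pin, about 70 g, upright in the bore, free to turn. Origin: middle of its collar's underside, z up. Below: shaft 10 mm thick, 40 long. Above: round collar 24 across, 6 high, then a flat grip plate 12 thick (pin x), 34 wide (pin y), from z 6 to 36 mm. In bore or notch the collar rests on the block's top. While it is in the bore the pole cannot be pulled out.
- button_spot (a point): Middle of the grey plastic grip on the end of the pole's bar, level with its button: centre the pinch here, closing along the stand's y. At stand x -150, y 0, z 45 mm with the pole fully in; moves out with the pole. Grip 70 long (x), 30 wide (y), 36 mm high, with a threaded steel stub at its -x end. Axes as the stand's.
- pole (a joint): How far the pole is drawn out, m: 0 fully in, first stop about 0.05, second stop (the end) 0.100. A spring pulls it in with 4 N at 0 and 8 N at 0.1; friction about 1 N. With the button out, a latch stops it being pulled past 0.0015 and past 0.0515; with the button kept pressed it runs freely to the second stop.
- button (a joint): How far the round button (20 mm across, on the grip's +y side, mid length and height, 5.5 mm proud) is pressed in, m: 0 out, 0.005 fully in; the latch lets go at about 0.003. Spring: 2 N to start, 6 N fully in. Width over button and grip 35.5 mm, pressed 30.5 mm.
- tape_measure: Bystander: yellow tape measure 36x78x64 mm; origin in the middle of its underside.
- brush_50: Bystander: flat paint brush with a wooden handle, lying at the right of the table (not the one in the far left corner), 52x218x18 mm; origin in the middle of its underside.
- masking_tape: Bystander: roll of cream masking tape lying flat, 104 mm across, 25 mm high; origin in the middle of its underside.
- black_tape: Bystander: small roll of black tape lying flat, 58 mm across, 19 mm high; origin in the middle of its underside.

How it is judged (in metres and radians):
On the way, in this order (a step that is already met when the one before it is completed fails the run):
1. the lock pin is drawn up clear of its bore, the pole still in (z of lock_pin in the frame of bore_mouth above 0.038 m and value of joint pole below 0.01 m), for 0.1 s.
2. the pin stands parked in the side notch, collar on the block, let go, the pole still in (horizontal distance between lock_pin and notch_seat below 0.008 m and z of lock_pin in the frame of notch_seat between -0.004 and 0.004 m and angle between lock_pin's own z axis and vertical below 0.12 rad and contact force between the fingers and lock_pin below 0.1 N and value of joint pole below 0.01 m), for 0.3 s.
3. the pole is at its second stop, gripped, with the button pressed (value of joint pole above 0.095 m and value of joint button above 0.003 m and contact force between the fingers and pole above 4 N), for 0.2 s.
At the end, for the whole second after the job is handed in: The pole is drawn out more than 95 mm (second stop at 100 mm) and still, the fingers hold its grip with at least 4 N and keep the button more than 3 mm in; the lock pin stands in the notch untouched, its collar within 8 mm sideways and 4 mm in height of the seat and upright within 0.12 rad (all of step 3 and horizontal distance between lock_pin and notch_seat below 0.008 m and z of lock_pin in the frame of notch_seat between -0.004 and 0.004 m and angle between lock_pin's own z axis and vertical below 0.12 rad and contact force between the fingers and lock_pin below 0.1 N and velocity of joint pole between -0.01 and 0.01 m/s); the arm keeps its last pose, push and grip.
It fails at once if the tape measure is moved more than 30 mm (distance of tape_measure from where it was at the start of the episode above 0.03 m).
It fails at once if the brush 50 is moved more than 30 mm (distance of brush_50 from where it was at the start of the episode above 0.03 m).
It fails at once if the masking tape is moved more than 30 mm (distance of masking_tape from where it was at the start of the episode above 0.03 m).
It fails at once if the black tape is moved more than 30 mm (distance of black_tape from where it was at the start of the episode above 0.03 m).
It also fails if it takes over 53 s, if anything falls off the work surface, if the arm or the gripper's body presses on something with over 40 N, if the wrist force passes 120 N, or if a joint passes its speed limit or range.

### The arm

A 6-joint arm with a two-finger parallel gripper is mounted at the origin on a cart in front of the work surface, level with it; the furniture and walls round the work are solid. World frame = base frame: x ahead of the robot, y to its left, z up, the work surface at z = 0. Lengths are in mm, angles in rad, forces in N, time in s.
With the tool pointing down it reaches from about 400 to 825 mm from the base axis. Payload 7 kg.
Tool frame: the origin (TCP) lies at the very end of the fingers, on their centre line; the grasp point (between the pads) lies 19 mm behind it; z points along the fingers, y is the line along which they close (so a half turn about z gives the same grasp; the last joint's range is limited). The gripper opens to 88 mm and grips with 3 to 60 N. Pads are 19 mm wide; open, the fingers measure 130 mm over their backs; the gripper's body (78 mm by 193 mm) begins 47 mm behind the grasp point.
Start: joints at [-0.951, 0.359, 0.012, 0, -1.224, -0.288], TCP at [219.851, -638.17, 187.361] pointing down, gripper open.
Joint ranges: [-3.07, 3.07], [-1.43, 2.12], [-1.02, 1.25], [-3.03, 1.67], [-3.05, -0], [-3.03, 3.03]. Speed limits (rad/s): [2.39, 2.39, 3.01, 3.14, 3.14, 3.14].

### API

Orientations are given as a unit quaternion [x, y, z, w].
In Python, from plant import bot gives the robot as it stands. Calls block until the motion is done:
- bot.move_ptp(position, orientation): joint-space move of the TCP to a pose.
- bot.line_to(position, velocity=150, ori=None): straight line of the TCP; ori=None keeps the orientation; velocity is the mean speed in mm/s.
- bot.move_joints(angles): joint-space move.
- bot.move_gripper(opening, force=None): finger opening in mm; force is the grip in N (None keeps the last); returns when the fingers have stopped.
- bot.pause(seconds).
- bot.solve_ik(position, orientation): joint angles nearest the present ones, or None.
- bot.read_state(): the state.
- bot.camera(name): name is "side" or "top"; returns the picture (420x560x3 uint8, red, green, blue); there is no depth.
- bot.get_calibration(name): a dict with "fx", "fy", "cx", "cy" (pixels), "distortion" ([k1, k2, p1, p2, k3] as OpenCV has them; the pictures are not rectified), "view" (4x4, takes a point from world to camera coordinates). Camera axes: x right, y up, looking along -z (the intrinsics and any distortion apply to the point x, -y, -z); pixel columns grow to the right and rows downward; lengths in mm; the calibration is good to about 2 mm. A picture is of the moment at which its call begins. get_calibration takes no time and is no camera call.
A pose or a line that the arm cannot do raises bot.Unreachable and nothing moves.
- bot.close_job(): hands the job in; it is judged then, once.
The state is a dict: "t": time; "joint_pos": joint angles; "qvel": joint speeds; "tau": joint torques, N m; "tcp_pos": TCP position; "eef_rot": TCP orientation; "contact_force": force on the tool from outside, world axes, zero at the start; "moment": the same for the moment, N m; "width": finger opening in mm; "finger_force": force on a finger pad.
Only numpy, scipy, OpenCV 4.12 (cv2) and the standard library are available. Lean on these libraries where they do the work, as an engineer would, in place of code of your own. Each camera call takes 0.05 s, during which the arm holds its last target. There are 200 camera calls.

## Working session

There is one attempt and no reset: what is moved stays moved. The work goes in short steps, each a Python script; the robot and the scene stay as the last script left them, time stands still between calls to the robot, and variables do not carry over. Pictures are saved under pics/ and viewed, at most 10 in all, crops included, and the job is handed in when it is done.

```bash
ls; mkdir -p pics; python3 - <<'E'
from plant import bot
import cv2
for n in("top","side"):
    cv2.imwrite(f"pics/{n}0.png",cv2.resize(bot.camera(n)[:,:,::-1],(800,600),interpolation=cv2.INTER_CUBIC)); c=bot.get_calibration(n); print(n,c)
s=bot.read_state();print(s)
E
```

```text
pics
top {'fx': 443.07736898343546, 'fy': 443.07736898343546, 'cx': 286.5586064084205, 'cy': 213.50338177996673, 'distortion': array([-0.12841928,  0.        ,  0.        ,  0.        ,  0.        ]), 'view': array([[ 1.66316867e-02, -9.99848040e-01, -5.22331524e-03,
         2.02240994e+01],
       [ 9.64427670e-01,  1.46636460e-02,  2.63939856e-01,
        -6.69465565e+02],
       [-2.63823155e-01, -9.42727472e-03,  9.64524997e-01,
        -1.29074954e+03],
       [ 0.00000000e+00,  0.00000000e+00,  0.00000000e+00,
         1.00000000e+00]])}
side {'fx': 496.67756681551873, 'fy': 496.67756681551873, 'cx': 267.8967607384892, 'cy': 217.00369613989815, 'distortion': array([0.05733659, 0.        , 0.        , 0.        , 0.        ]), 'view': array([[-7.88907302e-01,  6.14453755e-01, -8.47655609e-03,
         5.04489707e+02],
       [-5.33535767e-01, -6.78040901e-01,  5.05569106e-01,
         3.41691684e+02],
       [ 3.04901384e-01,  4.03369705e-01,  8.62744474e-01,
        -1.58207444e+03],
       [ 0.00000000e+00,  0.00000000e+00,  0.00000000e+00,
         1.00000000e+00]])}
{'t': 0.1, 'joint_pos': array([-9.50886166e-01,  3.59336379e-01,  1.11579071e-02, -2.90764055e-04,
       -1.22413546e+00, -2.88118546e-01]), 'qvel': array([-0.00073503, -0.00106326,  0.00492123,  0.00234273,  0.00099953,
        0.00026523]), 'tau': array([-2.38915563e-03, -5.84163594e+01,  2.93747342e+01,  7.01539546e+00,
        1.01643577e-02, -4.66920676e-05]), 'tcp_pos': array([ 219.68000322, -637.71839363,  186.50922178]), 'eef_rot': array([-1.65087037e-01,  9.86278701e-01,  7.41883232e-04, -2.09945421e-04]), 'contact_force': array([-0.00467641,  1.62885501, -0.21054138]), 'moment': array([-0.02516016, -0.03914231,  0.04382025]), 'finger_force': 0.0, 'width': 87.51189050034066}
```

View pics/top0.png

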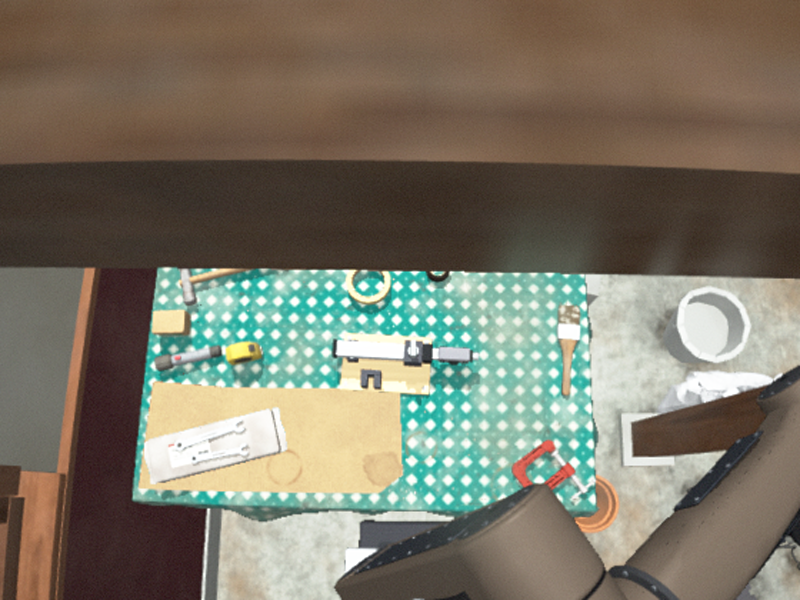

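View pics/side0.png

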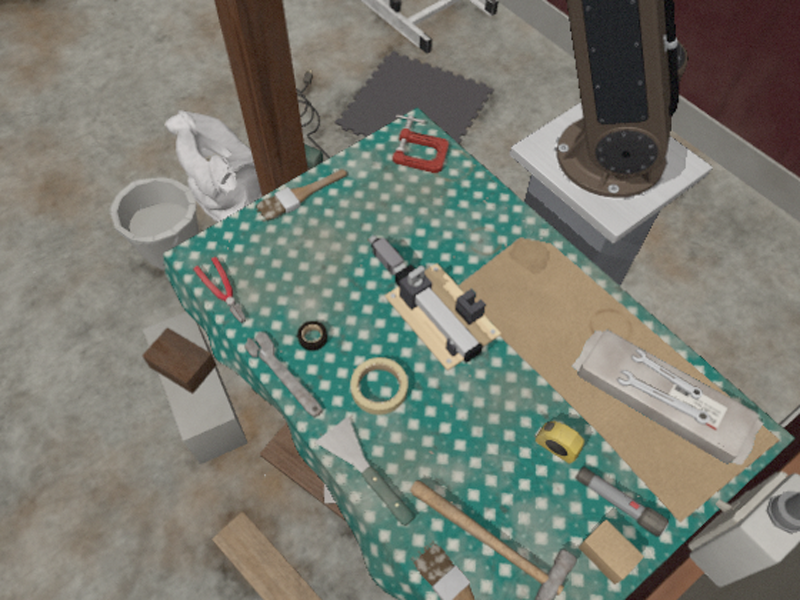

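The stand lies near the table's middle. In the top view the tube runs from (335,348) to the grip end at (478,355), with the park block at (371,380). In the side view the pin is at (415,275) and the park block at (470,303). I'll enlarge both.

```bash
cat > h.py <<'E'
import numpy as np,cv2
from plant import bot
def cam(n):
    c=bot.get_calibration(n);K=np.array([[c['fx'],0,c['cx']],[0,c['fy'],c['cy']],[0,0,1]]);return K,c['distortion'],c['view']
def proj(n,P):
    K,d,V=cam(n);P=np.atleast_2d(P).astype(float);q=P@V[:3,:3].T+V[:3,3];q=q*[1,-1,-1]
    return cv2.projectPoints(q,np.zeros(3),np.zeros(3),K,d)[0][:,0]
def ray(n,uv,z):
    K,d,V=cam(n);p=cv2.undistortPoints(np.array([[uv]],float),K,d)[0,0];R=V[:3,:3]
    v=R.T@np.array([p[0],-p[1],-1]);o=-R.T@V[:3,3];return o+v*(z-o[2])/v[2]
def crop(n,x,y,w,h,s,f):
    im=bot.camera(n)[y:y+h,x:x+w,::-1];cv2.imwrite(f,cv2.resize(im,None,fx=s,fy=s,interpolation=cv2.INTER_CUBIC))
E
python3 - <<'E'
from h import *
crop("top",225,225,114,60,7,"pics/t1.png");crop("side",250,155,110,105,5.7,"pics/s1.png")
for n in("top","side"):
    V=cam(n)[2];print(n,-V[:3,:3].T@V[:3,3])
E
```

```text
top [ 304.78513796   17.86958168 1421.76448017]
side [1062.67703518  559.85624315 1196.45355695]
```

View pics/t1.png

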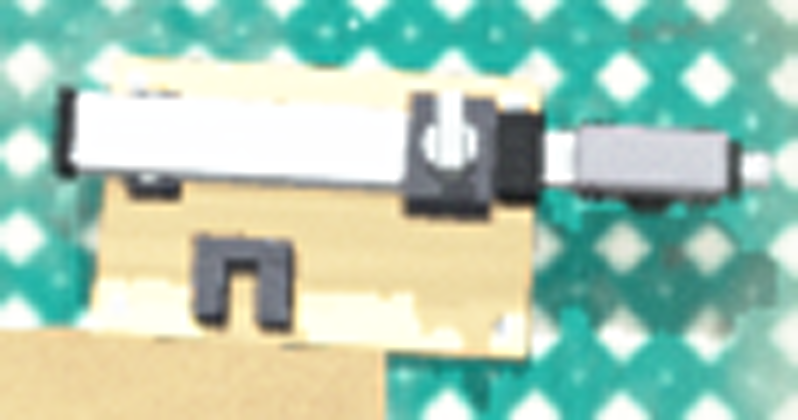

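View pics/s1.png

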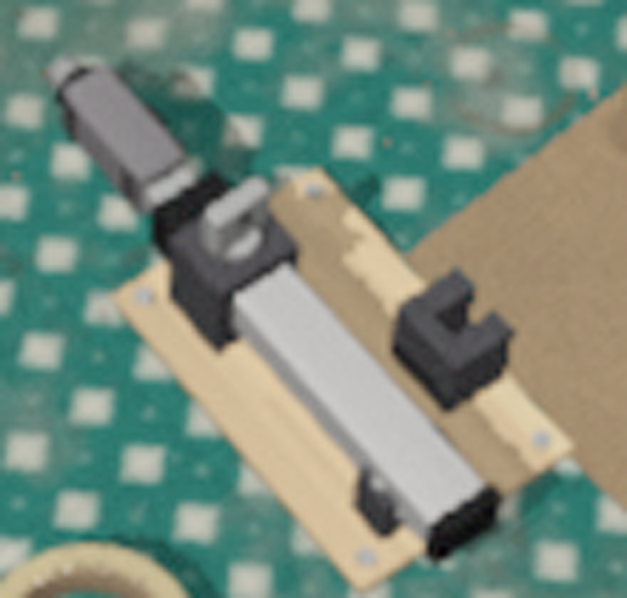

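Both crops clearly show the block, grip and board corners. I'll fit the stand's x, y and yaw to these corners in both views, then fit the pin plate's yaw.

```bash
cat > fit.py <<'E'
from h import *
from scipy.optimize import least_squares
T=[((115,57),(100,-45,10)),((540,75),(-100,-45,10)),((528,357),(-100,85,10)),((92,325),(100,85,10)),
((195,236),(52,44,56)),((293,239),(8,44,56)),((580,125),(-115,-15,63)),((733,133),(-185,-15,63)),((727,190),(-185,15,63)),((575,187),(-115,15,63)),((413,92),(-40,-24,66)),((497,95),(-80,-24,66))]
S=[((115,295),(-100,-45,10)),((320,170),(-100,85,10)),((570,450),(100,85,10)),((365,590),(100,-45,10)),
((457,270),(8,81,56)),((397,333),(8,44,56)),((450,378),(52,44,56)),((513,328),(52,81,56)),((98,68),(-185,15,63)),((60,95),(-185,-15,63)),((187,155),(-115,15,63)),((297,245),(-40,24,66)),((225,303),(-40,-24,66))]
def un(uv,o,s): return (np.array(uv)+.5)/s-.5+o
tu=np.array([un(a,(225,225),7) for a,_ in T]);su=np.array([un(a,(250,155),5.7) for a,_ in S])
tp=np.array([b for _,b in T],float);sp=np.array([b for _,b in S],float)
def w(p,P):
    c,s=np.cos(p[2]),np.sin(p[2]);P=np.asarray(P,float);return P@np.array([[c,s,0],[-s,c,0],[0,0,1]])+[p[0],p[1],0]
if __name__=="__main__":
    rt=lambda p:(proj("top",w(p,tp))-tu); rs=lambda p:(proj("side",w(p,sp))-su)
    p0=[600,0,1.55]
    for nm,f in(("top",rt),("side",rs),("both",lambda p:np.vstack([rt(p),rs(p)]))):
        r=least_squares(lambda p:f(p).ravel(),p0,loss='soft_l1',x_scale=[100,100,1]);print(nm,r.x.round(3),np.abs(f(r.x)).mean().round(2))
    p=r.x;print(rt(p).round(1).tolist());print(rs(p).round(1).tolist())
    for n,q in(("bore",(-60,0,66)),("notch",(30,62,56)),("button",(-150,0,45)),("end",(-250,0,45))):print(n,w(p,q).round(1))
    # plate top ends
    a=ray("side",un((205,222),(250,155),5.7),102);b=ray("side",un((262,185),(250,155),5.7),102);print("plate side",a,b,np.degrees(np.arctan2(*(b-a)[1::-1])))
    a=ray("top",un((450,90),(225,225),7),102);b=ray("top",un((452,160),(225,225),7),102);print("plate top",a,b)
    for z in(56,200):print([ray("top",(x*.7,270*.7),z).round() for x in(100,400,700)])
E
python3 fit.py
```

```text
top [575.325  81.546   1.529] 0.3
side [580.236  81.954   1.538] 0.78
both [578.009  81.487   1.53 ] 0.73
[[0.1, -1.0], [0.4, -0.3], [0.1, -0.8], [0.0, 0.2], [0.0, -1.3], [0.1, -0.9], [-0.5, -1.5], [-0.0, -1.4], [0.5, -0.1], [-0.2, -0.9], [-0.4, -1.1], [0.3, -0.8]]
[[-0.6, -0.1], [0.2, -0.8], [1.7, -0.4], [-0.1, 0.5], [0.5, -0.4], [0.3, -4.6], [1.4, -1.0], [1.1, 0.8], [2.0, -1.6], [-0.0, -1.3], [1.2, -0.3], [1.2, 0.3], [-0.5, -0.9]]
bore [575.6  21.5  66. ]
notch [517.3 114.   56. ]
button [572.  -68.4  45. ]
end [ 567.9 -168.3   45. ]
plate side [595.57637418  20.47769803 102.        ] [561.95395294  20.92646757 102.        ] 179.2352997576223
plate top [590.38002976  22.51639734 102.        ] [559.44358247  21.17659752 102.        ]
[array([753., 762.,  56.]), array([760.,  54.,  56.]), array([ 773., -646.,   56.])]
[array([706., 683., 200.]), array([712.,  50., 200.]), array([ 724., -576.,  200.])]
```

```bash
cat >> h.py <<'E'
P=[578.0,81.6,1.533]
def st(x,y,z):
    c,s=np.cos(P[2]),np.sin(P[2]);return [P[0]+c*x-s*y,P[1]+s*x+c*y,z]
def q(a): return [np.cos(a/2),np.sin(a/2),0,0]   # tool y at angle a-90deg
QP=q(P[2]+np.pi/2); QG=q(P[2]); QG2=q(P[2]+np.pi)
def rep(m=""):
    s=bot.read_state();print(m,round(s['t'],2),s['tcp_pos'].round(1),s['contact_force'].round(1),'w',round(float(s['width']),1),'f',round(float(s['finger_force']),1));return s
E
python3 - <<'E'
from h import *
for n,Q in(("QP",QP),("QG",QG),("QG2",QG2)):
    for pos in(st(-60,0,140),st(-150,0,26),st(-250,0,26)):
        j=bot.solve_ik(pos,Q);print(n,None if j is None else np.round(j,2))
bot.move_ptp(st(-60,0,150),QP);rep()
bot.move_gripper(50)
bot.line_to(st(-60,0,100),100);rep()
crop("side",270,130,110,105,5.7,"pics/s2.png")
E
```

```text
QP [ 0.38  0.23 -0.28  0.   -1.06 -1.99]
QP [ 0.22  0.35 -0.41  0.   -0.81 -1.83]
QP [ 0.04  0.38 -0.37  0.   -0.82 -1.65]
QG [ 0.38  0.23 -0.28  0.   -1.06  2.73]
QG [ 0.22  0.35 -0.41  0.   -0.81  2.88]
QG None
QG2 [ 0.38  0.23 -0.28  0.   -1.06 -0.41]
QG2 [ 0.22  0.35 -0.41  0.   -0.81 -0.26]
QG2 [ 0.04  0.38 -0.37  0.   -0.82 -0.08]
 2.85 [575.8  21.  150. ] [ 0.4 -0.6 -0.5] w 87.6 f 0.0
 4.33 [576.1  21.6 100.3] [0.1 0.1 0.4] w 50.0 f 0.0
```

View pics/s2.png

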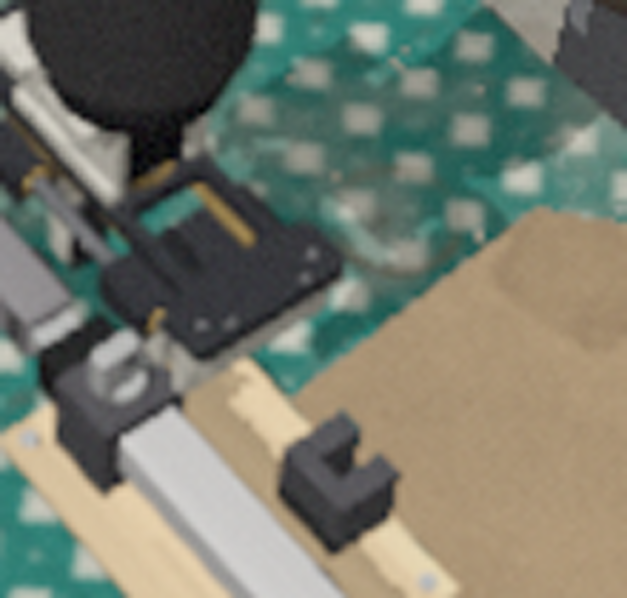

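```bash
python3 - <<'E'
from h import *
s=rep()
c=s['tcp_pos']
for n,o,k in(("side",(270,130),5.7),("top",(0,0),1)):
  print(n,((proj(n,[c,c+[0,25,0],c-[0,25,0],c+[0,0,66]])-o)*k).round())
  cx,cy=proj(n,c)[0]
  if n=="side": crop(n,int(cx)-50,int(cy)-50,100,80,7.5,"pics/s3.png");print(int(cx)-50,int(cy)-50)
E
```

```text
4.38 [576.3  21.7 100.7] [ 1.4 -0.6  0.2] w 50.2 f 0.0
side [[123. 344.]
 [157. 380.]
 [ 89. 309.]
 [128. 262.]]
241 140
top [[289. 242.]
 [281. 242.]
 [297. 242.]
 [289. 237.]]
```

View pics/s3.png

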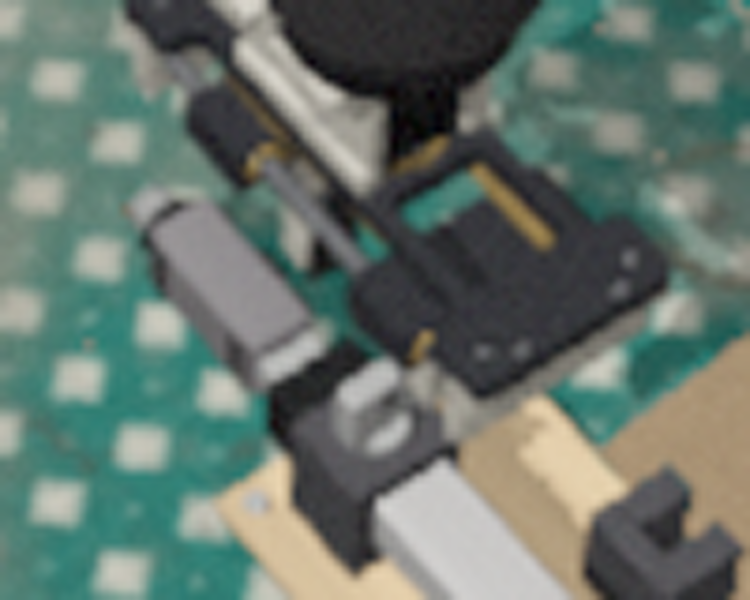

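In the side crop the fingertips, near (315,275) and (430,390), look further towards the robot than the projected tips, which should be at (334,332) and (424,425). I'll check this in the top view with the projections marked.

```bash
python3 - <<'E'
from h import *
c=bot.read_state()['tcp_pos'];out=[]
for n in("top","side"):
    im=bot.camera(n)[:,:,::-1];cx,cy=proj(n,c)[0].astype(int);x0,y0=cx-33,cy-45
    a=cv2.resize(im[y0:y0+66,x0:x0+66],None,fx=6,fy=6,interpolation=cv2.INTER_CUBIC)
    for p,col in((c,(0,0,255)),(c+[0,30,0],(255,0,255)),(c-[0,30,0],(255,255,0))):
        u=((proj(n,p)[0]-[x0,y0]+.5)*6).astype(int);cv2.drawMarker(a,tuple(int(v) for v in u),col,1,10,1)
    out.append(a)
cv2.imwrite("pics/ts4.png",np.hstack(out))
E
```

```text
(no output)
```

View pics/ts4.png

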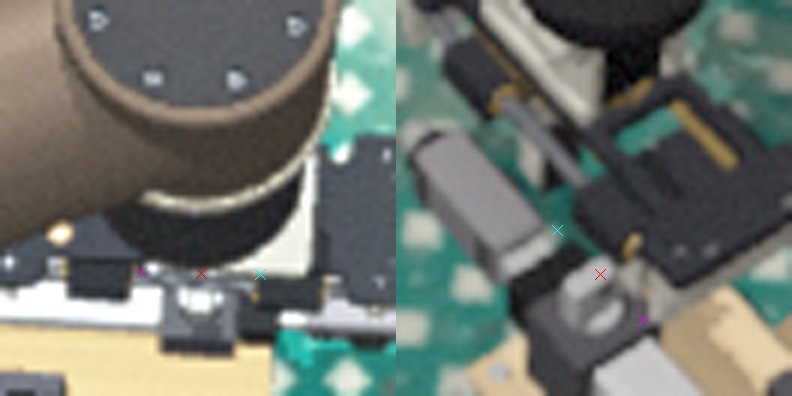

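```bash
python3 - <<'E'
from h import *
c=bot.read_state()['tcp_pos']
for z in(66,90):
  for dx in(-39,39):
    for dy in (97,65,-97):
      print(z,dx,dy,((proj("side",c+[dx,dy,z])[0]-[241,140])*7.5).round(),((proj("top",c+[dx,dy,z])[0]-[256,197])*6).round())
print(bot.read_state()['eef_rot'],bot.read_state()['joint_pos'])
E
```

```text
66 -39 97 [665. 399.] [ -5. 319.]
66 -39 65 [601. 335.] [ 61. 320.]
66 -39 -97 [296.  33.] [399. 325.]
66 39 97 [483. 524.] [  0. 161.]
66 39 65 [419. 458.] [ 66. 162.]
66 39 -97 [119. 145.] [399. 167.]
90 -39 97 [672. 358.] [ -9. 310.]
90 -39 65 [607. 294.] [ 59. 311.]
90 -39 -97 [297. -11.] [403. 316.]
90 39 97 [487. 485.] [ -3. 149.]
90 39 65 [423. 418.] [ 63. 150.]
90 39 -97 [117. 101.] [403. 155.]
[1.88702942e-02 9.99821725e-01 1.95266860e-04 6.26735475e-04] [ 3.76926790e-01  2.69059016e-01 -3.28363834e-01  1.48813842e-04
 -9.72066350e-01 -1.98554974e+00]
```

The body's side edges match in position but it sits higher in the picture than I projected. I'll go down to grasp height, where contact and finger width will show what's true.

```bash
python3 - <<'E'
from h import *
bot.line_to(st(-60,0,76),50);rep("down")
bot.move_gripper(5,force=10);s=rep("closed")
c=s['tcp_pos'];out=[]
for n in("top","side"):
    im=bot.camera(n)[:,:,::-1];cx,cy=proj(n,c)[0].astype(int);x0,y0=cx-33,cy-40
    a=cv2.resize(im[y0:y0+66,x0:x0+66],None,fx=6,fy=6,interpolation=cv2.INTER_CUBIC)
    out.append(a)
cv2.imwrite("pics/ts5.png",np.hstack(out))
E
```

```text
down 5.16 [575.7  21.6  75.8] [-0.5  0.2  0.1] w 50.2 f 0.0
closed 6.08 [575.7  21.6  76. ] [-0.1 -0.  -0.2] w 5.1 f 0.0
```

View pics/ts5.png

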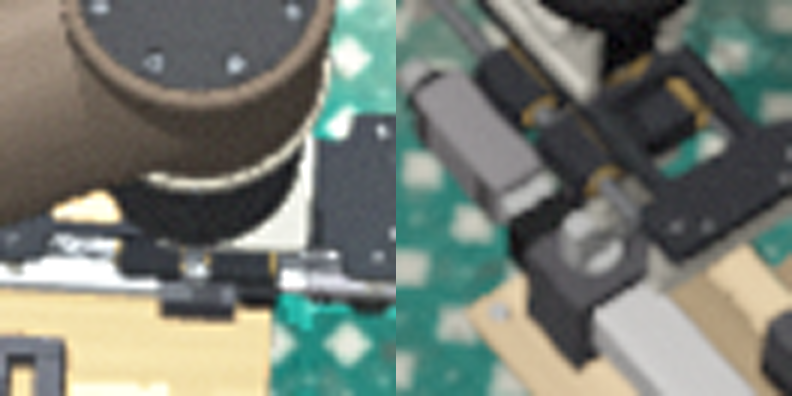

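The fingers closed fully at 5 mm, so the plate is not between them. I'll probe the tube's flat top, which is 59 mm high, with closed fingers and low force to find where the tips really are.

```bash
python3 - <<'E'
from h import *
bot.line_to(st(-60,0,112),150)
bot.line_to(st(35,0,112),200)
bot.line_to(st(35,0,64),120);s=rep("start")
z=64;f0=s['contact_force'][2]
while z>-20:
    z-=4;bot.line_to(st(35,0,z),40);f=bot.read_state()['contact_force']
    if abs(f[2]-f0)>5 or np.linalg.norm(f[:2])>6:break
rep("touch cmd %d"%z)
bot.line_to(st(35,0,z+6),60);rep()
E
```

```text
start 7.74 [579.6 116.   64.2] [ 1.2 -0.3  0.7] w 4.9 f 0.0
touch cmd 16 10.74 [580.  116.8  19.9] [-12.9   1.1  35.3] w 5.0 f 17.4
 10.99 [579.4 116.7  22.3] [-0.6 -0.3 -0.5] w 5.2 f 0.0
```

```bash
python3 - <<'E'
from h import *
c=bot.read_state()['tcp_pos'];out=[]
for n,k,dx,dy,W,H in(("top",6,-33,-45,60,75),("side",6,-30,-45,73,75)):
    im=bot.camera(n)[:,:,::-1];cx,cy=proj(n,c)[0].astype(int);x0,y0=cx+dx,cy+dy;print(n,x0,y0)
    cv2.imwrite(f"pics/full6{n}.png",im)
    a=cv2.resize(im[y0:y0+H,x0:x0+W],None,fx=k,fy=k,interpolation=cv2.INTER_CUBIC)
    for p,col in((c,(0,0,255)),(c+[0,0,39],(255,0,255))):
        u=((proj(n,p)[0]-[x0,y0]+.5)*k).astype(int);cv2.drawMarker(a,tuple(int(v) for v in u),col,1,10,1)
    out.append(a)
cv2.imwrite("pics/ts6.png",np.hstack(out))
E
```

```text
top 226 200
side 282 185
```

View pics/ts6.png

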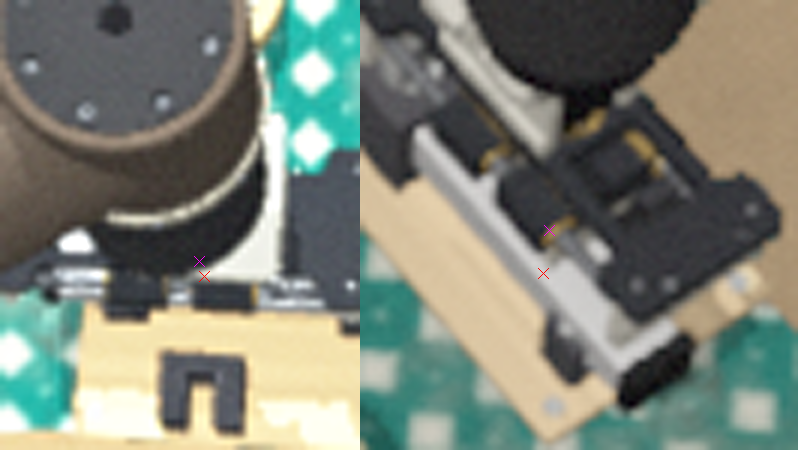

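```bash
cat >> h.py <<'E'
def tri(ut,us):
    A=[];b=[]
    for n,u in(("top",ut),("side",us)):
        o=-cam(n)[2][:3,:3].T@cam(n)[2][:3,3];v=ray(n,u,0)-o;v/=np.linalg.norm(v);M=np.eye(3)-np.outer(v,v);A.append(M);b.append(M@o)
    A=np.vstack(A);b=np.hstack(b);x=np.linalg.lstsq(A,b,rcond=None)[0];return x.round(1),np.linalg.norm(A@x-b).round(1)
E
python3 - <<'E'
from h import *
T=lambda a:np.array(a)/6-.4+[226,200]
S=lambda a:(np.array(a)-[360,0])/6-.4+[282,185]
print("gap",tri(T((180,292)),S((497,165))))
print("gapB",tri(T((180,292)),S((545,205))))
print("body right corner near robot/far",tri(T((0,290)),S((780,215))))
E
```

```text
gap (array([572.8, 106.3,  86.6]), np.float64(32.3))
gapB (array([568.5, 117. ,  66.9]), np.float64(15.2))
body right corner near robot/far (array([543.7, 206.1, 158.2]), np.float64(0.7))
```

Touch says the tips are about 39 mm higher than reported, with a reported z of 20 on a 59 mm surface. The body edges in both pictures agree that they sit high. I'll apply that correction and grasp the plate, letting the finger width confirm it.

```bash
python3 - <<'E'
from h import *
bot.line_to(st(35,0,90),200)
bot.line_to(st(-60,0,90),200)
bot.move_gripper(50)
bot.line_to(st(-60,0,56),120);rep()
for z in (52,48,44):
    bot.line_to(st(-60,0,z),40);s=rep()
    if np.linalg.norm(s['contact_force'])>6: break
else:
    bot.move_gripper(5,force=10);rep("closed")
E
```

```text
13.56 [575.7  21.5  55.9] [0.1 1.7 0.5] w 50.3 f 0.0
 13.81 [576.   21.7  52.4] [-0.1  0.4 -0. ] w 49.7 f 0.0
 14.06 [575.6  21.6  47.9] [ 0.4 -0.   0.3] w 50.0 f 0.0
 14.31 [575.5  21.6  43.7] [0.5 0.5 0.3] w 50.1 f 0.0
closed 15.01 [575.7  21.6  44. ] [ 0.4 -0.5  0.2] w 11.8 f 10.0
```

```bash
python3 - <<'E'
from h import *
bot.move_gripper(30)
ok=True
for z in(40,37):
    bot.line_to(st(-60,0,z),40);s=rep()
    if np.linalg.norm(s['contact_force'])>6: ok=False;break
bot.move_gripper(5,force=25);s=rep("closed")
if s['width']>9:
    bot.line_to(st(-60,0,100),70);rep("up");bot.pause(.2)
    bot.line_to(st(30,62.5,100),150);rep("over notch")
out=[]
for n,k,W,H in(("top",6,60,80),("side",6,70,80)):
    im=bot.camera(n)[:,:,::-1];cx,cy=proj(n,st(30,62,56))[0].astype(int);x0,y0=cx-W//2,cy-50;print(n,x0,y0)
    a=cv2.resize(im[y0:y0+H,x0:x0+W],None,fx=k,fy=k,interpolation=cv2.INTER_CUBIC);out.append(a)
cv2.imwrite("pics/ts7.png",np.hstack(out))
E
```

```text
15.83 [575.4  21.5  39.6] [ 0.7  0.5 -0.1] w 30.1 f 0.0
 16.08 [575.6  21.6  36.7] [-0.4 -0.1 -0.2] w 29.8 f 0.0
closed 16.53 [575.8  21.5  37.1] [ 0.3 -0.8  0.6] w 11.5 f 25.0
up 17.58 [575.4  21.6  99.5] [-1.3  0.5 -1.1] w 11.7 f 25.0
over notch 18.67 [516.9 113.8 100.1] [-0.6  0.1 -0.3] w 12.1 f 25.0
top 229 213
side 294 160
```

View pics/ts7.png

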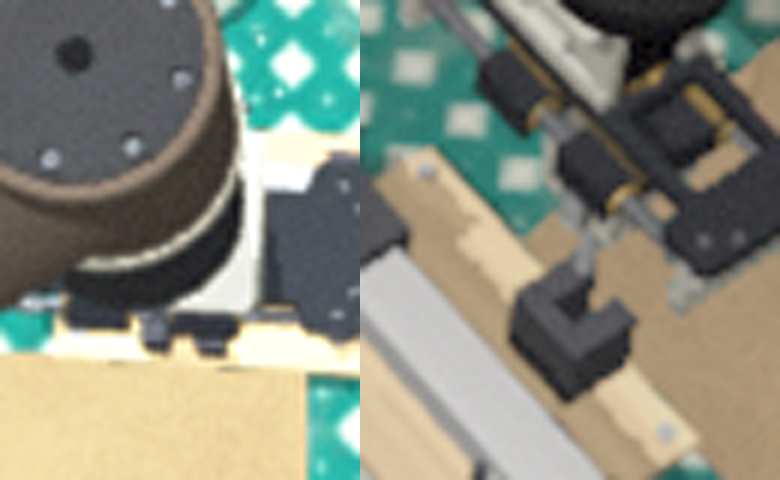

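The side view shows the pin held in the gripper, with its collar near (600,228) and the shaft end near (585,275), just behind the notch at (575,300). I'll compare this with the projection before lowering.

```bash
python3 - <<'E'
from h import *
for z in(89,129):print(z,((proj("side",st(30,62.5,z))[0]-[294,160]+.4)*6+[360,0]).round(),((proj("side",st(30,72.5,z))[0]-[294,160]+.4)*6+[360,0]).round())
E
```

```text
89 [586. 267.] [604. 256.]
129 [596. 217.] [614. 206.]
```

It matches, so I'll lower the pin while watching force.

```bash
python3 - <<'E'
from h import *
bot.line_to(st(30,62.5,70),120)
for z in(64,58,50,42,34,30,28,27):
    bot.line_to(st(30,62.5,z),60);s=rep(z)
    if np.linalg.norm(s['contact_force'])>8: break
E
```

```text
64 19.42 [516.7 113.9  64.1] [ 0.  -0.7  0.6] w 11.8 f 25.0
58 19.67 [516.4 113.8  57.7] [ 0.8  0.4 -0.8] w 11.9 f 25.0
50 19.95 [516.3 113.7  49.5] [-0.2 -0.7  0.2] w 11.9 f 25.0
42 20.23 [516.3 113.7  41.4] [-0.1  0.3  0.2] w 11.9 f 25.0
34 20.52 [516.3 113.7  33.5] [-0.7 -0.3 -1.6] w 11.7 f 25.0
30 20.77 [516.5 113.8  29.8] [-0.   0.3 -0.8] w 11.5 f 25.0
28 21.02 [516.6 113.9  28. ] [ 0.9 -0.2 -0.8] w 11.9 f 25.0
27 21.27 [516.8 114.   27.1] [-0.   0.2 -0.8] w 12.1 f 25.0
```

```bash
python3 - <<'E'
from h import *
for z in(26.2,25.5):
    bot.line_to(st(30,62.5,z),40);s=rep(z)
    if s['contact_force'][2]>4: break
bot.move_gripper(40);rep("open");bot.pause(.3)
bot.line_to(st(30,62.5,100),150);bot.pause(.1)
im=bot.camera("side")
bot.move_ptp(st(-150,0,90),QG2);bot.move_gripper(60);rep("above grip")
bot.line_to(st(-150,0,35),120);rep()
for z in(20,8,-3,-13):
    bot.line_to(st(-150,0,z),70);s=rep(z)
    if np.linalg.norm(s['contact_force'])>6: break
E
```

```text
26.2 21.52 [516.8 114.   27. ] [-2.2  0.6  7.8] w 11.8 f 25.0
open 22.22 [516.6 113.9  26.1] [-0.5  0.7 -0.1] w 39.7 f 0.0
above grip 25.6 [572.3 -68.3  90. ] [-0.1 -0.6 -0.1] w 59.7 f 0.0
 26.21 [572.7 -68.4  35.3] [ 0.4 -0.2  0.5] w 60.2 f 0.0
20 26.57 [572.  -68.4  19.7] [-0.4  0.7  0.1] w 60.0 f 0.0
8 26.9 [571.8 -68.4   7.4] [-0.2  0.6 -0.1] w 59.5 f 0.0
-3 27.21 [571.9 -68.4  -3.6] [-0.1  0.5  0.3] w 60.2 f 0.0
-13 27.5 [571.8 -68.4 -13.6] [ 0.6 -0.1 -0.7] w 60.3 f 0.0
```

```bash
python3 - <<'E'
from h import *
a=bot.camera("side").astype(int);b=cv2.imread("pics/full6side.png")[:,:,::-1].astype(int)
im=a;
x,y=proj("side",st(30,62.5,74))[0].astype(int)
print("expect plate top/base",[proj("side",st(30,62.5,z))[0].round(1) for z in(56,62,92)]);print(x,y);print(a[y-9:y+9,x-7:x+8].mean(2).astype(int))
bot.move_gripper(20,force=12);rep("12N");
bot.move_gripper(20,force=35);rep("35N")
E
```

```text
expect plate top/base [array([330.1, 210.6]), array([330.3, 209.5]), array([331.5, 203.5])]
330 207
[[144 147 144 146 145 145 146 143 146 144 145 143 142 143 145]
 [149 150 148 148 146 145 145 143 142 144 145 142 144 142 145]
 [143 146 146 147 145 145 146 143 144 140 156 164 166 157 145]
 [145 148 147 146 144 147 137 138 154 165 176 183 183 174 152]
 [145 147 147 147 144 137 120 148 176 182 184 185 184 172 151]
 [166 145 144 137 130 143 158 175 185 185 184 180 167 141 139]
 [194 166 134 122 144 173 183 183 185 185 174 152 128 107 129]
 [195 158 131 153 176 187 185 185 182 167 138 114 114 124 139]
 [153 113 131 175 186 187 188 175 152 119  91 105 112 131 147]
 [ 89  90 125 160 182 184 170 142 104  75  89 106 109 132 143]
 [ 86  84 123 142 159 159 135 116 102  94 106 122 132 138 146]
 [ 86  92 126 140 142 127 113 113 112 124 150 155 137 124 137]
 [ 90 104 126 141 139 124 111 110 123 159 179 162 111  91 114]
 [ 89  98 125 139 134 121 125 149 167 181 182 144  91  88  91]
 [ 90  94 109 140 143 130 157 182 188 183 159 114  88  91  89]
 [ 75  90  95 126 133 131 161 171 164 149 117  94  93  91  91]
 [ 62  75  89  94  94 106 125 126 111 102  90  93  91  93  82]
 [ 62  63  73  88  92  90  87  88  90  93  92  89  87  76  66]]
12N 28.15 [570.  -68.4 -13.3] [-6.6  2.5  6.2] w 29.9 f 12.0
35N 28.37 [570.  -68.4 -13.3] [-8.2  1.7  4.9] w 29.7 f 35.0
```

The pin's plate and collar show up where a seated pin should be. Next I'll average the width to tell whether the button is pressed (30.5) or missed (30.0), and shift a little to relieve the side load.

```bash
cat >> h.py <<'E'
def wid(n=12):
    w=[];
    for _ in range(n): bot.pause(.02);w.append(float(bot.read_state()['width']))
    return round(np.mean(w),2),round(np.std(w)/n**.5,2)
E
python3 - <<'E'
from h import *
print(wid())
p=np.array(st(-150,0,-13))+[-2.5,0,0];bot.line_to(list(p),30);rep();print(wid())
E
```

```text
(np.float64(29.87), np.float64(0.05))
 28.82 [570.2 -68.4 -13.2] [ 3.3 -0.3 -4.8] w 29.8 f 35.0
(np.float64(29.85), np.float64(0.03))
```

```bash
python3 - <<'E'
from h import *
o=np.array([-2.3,0,0])
for d in(3,6,10,20,35):
    bot.line_to(list(np.array(st(-150-d,0,-13))+o),40);s=rep(d)
    if np.linalg.norm(s['contact_force'][:2])>15: break
E
```

```text
3 29.27 [570.  -70.9 -13.2] [ 2.1  3.6 -6.5] w 30.0 f 35.0
6 29.52 [569.9 -74.  -13.2] [ 3.2  3.4 -7.8] w 29.9 f 35.0
10 29.77 [569.8 -78.1 -13.1] [ 3.   3.3 -8.4] w 29.4 f 35.0
20 30.17 [569.4 -88.1 -13.1] [ 3.6  3.4 -8.1] w 30.0 f 35.0
35 30.69 [ 568.8 -103.   -13.1] [ 2.4  3.5 -8.4] w 29.9 f 35.0
```

```bash
python3 - <<'E'
from h import *
o=np.array([-2.3,0,0])
for d in(48,56,75,92,97,100,102):
    bot.line_to(list(np.array(st(-150-d,0,-13))+o),60);s=rep(d)
    if np.linalg.norm(s['contact_force'][:2])>16: break
a=bot.camera("side");cv2.imwrite("pics/full8.png",a[:,:,::-1])
g=a.mean(2).astype(int)
L=[proj("side",w)[0] for w in [st(x,-17,50) for x in range(-110,-300,-10)]]
print([(x,tuple(a[int(round(v)),int(round(u))])) for x,(u,v) in zip(range(-110,-300,-10),L)])
E
```

```text
48 31.06 [ 568.3 -116.   -13.1] [ 3.7  5.4 -7.3] w 30.0 f 35.0
56 31.34 [ 568.  -123.9  -13.1] [ 3.8  5.7 -6.8] w 29.8 f 35.0
75 31.81 [ 567.2 -142.8  -13.1] [ 3.5  5.9 -6.4] w 30.0 f 35.0
92 32.24 [ 566.5 -159.7  -13.1] [ 3.8  6.9 -7.4] w 29.8 f 35.0
97 32.49 [ 566.4 -164.5  -13.2] [ 3.1  7.6 -7. ] w 29.8 f 35.0
100 32.74 [ 566.3 -167.4  -13.1] [ 2.9  7.3 -5.9] w 30.1 f 35.0
102 32.99 [ 566.2 -168.4  -13.2] [ 2.2 12.4 -4.6] w 29.7 f 35.0
[(-110, (np.uint8(102), np.uint8(135), np.uint8(130))), (-120, (np.uint8(110), np.uint8(147), np.uint8(138))), (-130, (np.uint8(102), np.uint8(130), np.uint8(125))), (-140, (np.uint8(110), np.uint8(135), np.uint8(131))), (-150, (np.uint8(131), np.uint8(138), np.uint8(136))), (-160, (np.uint8(118), np.uint8(138), np.uint8(133))), (-170, (np.uint8(106), np.uint8(132), np.uint8(127))), (-180, (np.uint8(127), np.uint8(135), np.uint8(132))), (-190, (np.uint8(101), np.uint8(134), np.uint8(125))), (-200, (np.uint8(87), np.uint8(114), np.uint8(105))), (-210, (np.uint8(109), np.uint8(106), np.uint8(106))), (-220, (np.uint8(61), np.uint8(62), np.uint8(61))), (-230, (np.uint8(58), np.uint8(58), np.uint8(59))), (-240, (np.uint8(36), np.uint8(36), np.uint8(36))), (-250, (np.uint8(32), np.uint8(31), np.uint8(34))), (-260, (np.uint8(56), np.uint8(57), np.uint8(61))), (-270, (np.uint8(56), np.uint8(58), np.uint8(62))), (-280, (np.uint8(31), np.uint8(32), np.uint8(34))), (-290, (np.uint8(132), np.uint8(129), np.uint8(124)))]
```

The spring force rose from about 3.5 to 7.5 N with no catch at 50 mm, then jumped at 100 mm. That means the pole is on its second stop with the button still pressed, so I'm handing in.

```bash
python3 - <<'E'
from h import *
bot.pause(.5);rep();print(bot.close_job())
E
```

```text
33.54 [ 566.2 -168.4  -13.2] [ 3.1 12.  -5.5] w 29.9 f 35.0
the job is handed in; nothing more can be done
None
```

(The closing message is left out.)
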